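# Put the power-supply capacitors away by size

### The job

Put the four black can capacitors away: stand each one upright on the floor of the red cup of its size, the smallest in the smallest cup and so on up to the largest in the largest. Keep them upright, set them down rather than dropping them, and leave the toroidal transformer and the heat sink where they are.

Things in the scene. Friction and masses are not known exactly. Their poses are not given: they have to be found in the camera images.
- cap_s: the smallest of the four can capacitors: a solid upright cylinder in a black sleeve, 24 mm in diameter and 50 mm tall, with a grey top that carries two low brass screw heads (2 mm). Loose, standing on the bench (z = 0). Origin: centre of its underside; its z axis points up along the can.
- cap_m: the second smallest of the four can capacitors: a solid upright cylinder in a black sleeve, 35 mm in diameter and 55 mm tall, with a grey top that carries two low brass screw heads (2 mm). Loose, standing on the bench (z = 0). Origin: centre of its underside; its z axis points up along the can.
- cap_l: the second largest of the four can capacitors: a solid upright cylinder in a black sleeve, 46 mm in diameter and 60 mm tall, with a grey top that carries two low brass screw heads (2 mm). Loose, standing on the bench (z = 0). Origin: centre of its underside; its z axis points up along the can.
- cap_xl: the largest of the four can capacitors: a solid upright cylinder in a black sleeve, 58 mm in diameter and 65 mm tall, with a grey top that carries two low brass screw heads (2 mm). Loose, standing on the bench (z = 0). Origin: centre of its underside; its z axis points up along the can.
- cup_s: the smallest of the four low round red plastic cups, fixed to the bench: 48 mm outside, 40 mm inside diameter, 16 mm high, inner floor 4 mm above the bench. Home of the smallest capacitor (8 mm of play all round). Origin: centre of its underside, on the bench.
- cup_m: the second smallest of the four low round red plastic cups, fixed to the bench: 59 mm outside, 51 mm inside diameter, 16 mm high, inner floor 4 mm above the bench. Home of the second smallest capacitor (8 mm of play all round). Origin: centre of its underside, on the bench.
- cup_l: the second largest of the four low round red plastic cups, fixed to the bench: 70 mm outside, 62 mm inside diameter, 16 mm high, inner floor 4 mm above the bench. Home of the second largest capacitor (8 mm of play all round). Origin: centre of its underside, on the bench.
- cup_xl: the largest of the four low round red plastic cups, fixed to the bench: 82 mm outside, 74 mm inside diameter, 16 mm high, inner floor 4 mm above the bench. Home of the largest capacitor (8 mm of play all round). Origin: centre of its underside, on the bench.
- toroid: a loose toroidal transformer lying flat, not a capacitor: a copper-coloured round disc 72 mm in diameter, 34 mm high (37 mm at the steel screw in its dark centre). To be left where it is. Origin: centre of its underside.
- heatsink: a loose bare aluminium heat sink with six upright fins, not a capacitor: 60 x 44 mm (x, y), 34 mm high. To be left where it is. Origin: centre of its underside; fins run along its x.

How it is judged:
At the end, for the whole second after the job is handed in: Each of the four capacitors stands in the cup of its own size rank: axis within 12 mm of the cup centre, underside less than 8 mm above the bench, within 0.1 rad of upright, at rest (under 0.02 m/s); the toroidal transformer and the heat sink are within 20 mm of where they started (horizontal distance between cap_s and cup_s below 0.012 m and height (world z) of each of cap_s, cap_m, cap_l, cap_xl below 0.008 m and angle between each of cap_s, cap_m, cap_l, cap_xl's own z axis and vertical below 0.1 rad and linear speed of each of cap_s, cap_m, cap_l, cap_xl below 0.02 m/s and horizontal distance between cap_m and cup_m below 0.012 m and horizontal distance between cap_l and cup_l below 0.012 m and horizontal distance between cap_xl and cup_xl below 0.012 m and distance of each of toroid, heatsink from where it was at the start of the episode below 0.02 m); the robot touches nothing.
It fails at once if a capacitor is tipped over (more than 35 degrees) (angle between any of cap_s, cap_m, cap_l, cap_xl's own z axis and vertical above 0.61 rad).
It fails at once if a capacitor is dropped or slammed into its cup (faster than 0.6 m/s within 30 mm of the bench) ((horizontal distance between cap_s and cup_s below 0.03 m and height (world z) of cap_s below 0.03 m and linear speed of cap_s above 0.6 m/s) or (horizontal distance between cap_m and cup_m below 0.03 m and height (world z) of cap_m below 0.03 m and linear speed of cap_m above 0.6 m/s) or (horizontal distance between cap_l and cup_l below 0.03 m and height (world z) of cap_l below 0.03 m and linear speed of cap_l above 0.6 m/s) or (horizontal distance between cap_xl and cup_xl below 0.03 m and height (world z) of cap_xl below 0.03 m and linear speed of cap_xl above 0.6 m/s)).
It fails at once if the toroidal transformer is shifted by more than 20 mm (distance of toroid from where it was at the start of the episode above 0.02 m).
It fails at once if the heat sink is shifted by more than 20 mm (distance of heatsink from where it was at the start of the episode above 0.02 m).
It also fails if it takes over 115 s, if anything falls off the work surface, if the arm or the gripper's body presses on something with over 40 N, if the wrist force passes 120 N, or if a joint passes its speed limit or range.

### The arm

A 7-joint arm with a two-finger parallel gripper is mounted at the origin on the work surface. World frame = base frame: x ahead of the robot, y to its left, z up, the work surface at z = 0. Lengths are in m, angles in rad, forces in N, time in s.
With the tool pointing down it reaches from about 0.35 to 0.9 m from the base axis. Payload 8.1 kg.
Tool frame: the origin (TCP) lies between the finger pads; the fingertips stand 22 mm ahead of it and the grasp point (between the pads) lies 3 mm ahead of it; z points along the fingers, y is the line along which they close (so a half turn about z gives the same grasp; the last joint's range is limited). The gripper opens to 92 mm and grips with 3 to 60 N. Pads are 19 mm wide; open, the fingers measure 130 mm over their backs; the gripper's body (75 mm by 190 mm) begins 47 mm behind the grasp point.
Start: joints at [-1.392, 0.434, 0.025, 1.573, -0.012, 1.134, -0.075], TCP at [0.174, 0.6, 0.249] pointing down, gripper open.
Joint ranges: [-2.62, 2.62], [-0.44, 2.09], [-1.27, 1.32], [0.08, 2.57], [-1.32, 4.46], [0.12, 2], [-2.74, 2.74]. Speed limits (rad/s): [2.22, 2.22, 3.01, 3.01, 3.14, 3.14, 3.14].

### API

Orientations are given as a unit quaternion [w, x, y, z].
In Python, from workcell import * gives the robot as it stands.
- The arm moves only by the tool arm_command, never from a script. Its argument "commands" is a list of rows, each a list of 3 entries, a list of its own where there are three numbers: the shift along the tool's x, y, z in m, then the turn, a rotation vector about the tool's x, y, z in degrees, then the opening, from 0 (shut) to 1 (fully open). A call has 1 to 10 rows; each row shifts and turns the commanded pose from where the row before left it, along the tool's axes as they then stand; what a row does not reach is not made up. A row lasts 1/8 s, in which the tool goes at most 62.5 mm and 10.7 degrees, less where a joint would pass 70% of its speed; a pose out of reach is approached as far as the arm can. A call is refused whole if a number of a shift passes 0.0625 or a number of a turn 10.7, either way. A call with a gripper value outside its range is refused whole. The fingers move at their own pace and stop on an object; "grip_force" is the grip in N (left out, the last holds). Time passes only in rows, so rows that do not move let the fingers close. It gives the time, the measured TCP pose, the force, the opening and the grip force at its end, in the units of the state.
- state(): the state, without advancing time (a new reading comes with each control period).
- capture(name): name is "scene" or "top"; returns (picture, depth): 420x560x3 uint8, red, green, blue; 420x560 float32, m along the optical axis (not along the pixel's ray), 0 where there is no reading.
- camera_info(name): a dict with "fx", "fy", "cx", "cy" (pixels), "k1" (the pictures are not rectified: a ray, as slopes to the right and down, at radius r is drawn at 1 + k1 r^2 times it, then the intrinsics apply), "R" (3x3) and "t" (3): a world point X has camera coordinates R X + t. Camera axes: x right, y down, z forward; pixel columns grow to the right and rows downward; lengths in m; the calibration is good to about 2 mm. A picture is of the moment at which its call begins. camera_info takes no time and is no camera call.
- close_job(): hands the job in; it is judged then, once.
The state is a dict: "time_s": time; "qpos": joint angles; "joint_vel": joint speeds; "joint_efforts": joint torques, N m; "tool_pos": TCP position; "ee_rot": TCP orientation; "ft_force": force on the tool from outside, world axes, zero at the start; "moment": the same for the moment, N m; "grip_width": opening from 0.0 (shut) to 1.0 (fully open); "finger_force": force on a finger pad.
Only numpy, scipy, OpenCV 4.12 (cv2) and the standard library are available. Lean on these libraries where they do the work, as an engineer would, in place of code of your own. Each camera call takes 0.05 s, during which the arm holds its last target. There are 200 camera calls.

## Working session

There is one attempt and no reset: what is moved stays moved. The work goes in short steps, Python scripts to look and compute and a tool call to move; the robot and the scene stay as the last step left them, time stands still between calls to the robot, and variables do not carry over. Pictures are saved under pics/ and viewed, at most 14 in all, crops included, and the job is handed in when it is done.

Besides the shell and the picture viewer there is one more tool, called after "Emit:" as name([rows], argument=value, ...), one row to a line, values as JSON. arm_command: Moves the arm, as the interface text tells. Its arguments: {"type":"object","properties":{"commands":{"type":"array","items":{"type":"array"}},"grip_force":{"type":"number"}},"required":["commands"]}

```bash
mkdir -p pics; python3 - <<'E'
from workcell import *
import cv2,numpy as np
for n in("scene","top"):
    p,d=capture(n); cv2.imwrite(f"pics/{n}0.png",cv2.cvtColor(p,cv2.COLOR_RGB2BGR)); np.savez(f"{n}0.npz",p=p,d=d)
    c=camera_info(n); print(n,c)
print(state())
E
```

```text
scene {'fx': 420.48268921497566, 'fy': 420.48268921497566, 'cx': 275.14606952865563, 'cy': 212.64691932986509, 'k1': 0.0341470429897097, 'R': array([[-0.50962972,  0.86027895,  0.01405946],
       [ 0.61159404,  0.37370537, -0.69735001],
       [-0.60516963, -0.34679161, -0.71659284]]), 't': array([ 0.2535823 , -0.31369648,  1.3546565 ])}
top {'fx': 540.694563355971, 'fy': 540.694563355971, 'cx': 267.82464536858873, 'cy': 206.1370420054434, 'k1': -0.0839005844764599, 'R': array([[ 0.0134375 , -0.99982543,  0.01298207],
       [-0.98884799, -0.01521358, -0.14814927],
       [ 0.14832091, -0.01084653, -0.9888798 ]]), 't': array([-0.00256598,  0.55159511,  1.50903155])}
{'time_s': 0.1, 'qpos': array([-1.39160959,  0.43514014,  0.02500192,  1.57398684, -0.01159341,
        1.13399816, -0.07513053]), 'joint_vel': array([ 1.50273227e-03, -2.18006257e-03,  9.70159512e-04, -4.26592556e-03,
       -6.46525939e-04,  5.61064077e-04,  9.30450550e-05]), 'joint_efforts': array([ 2.43936673e-03, -6.69118094e+01,  9.87521075e-01, -3.15142322e+01,
       -6.06045267e-02,  3.75928392e-02,  9.45715306e-05]), 'tool_pos': array([0.17374432, 0.59993074, 0.24803939]), 'ee_rot': array([-2.55174315e-05,  1.40488364e-01,  9.90082087e-01, -6.93324988e-04]), 'ft_force': array([-1.3735173 , -0.46064333, -0.25691139]), 'moment': array([0.02265999, 0.00137444, 0.07093741]), 'finger_force': 0.0, 'grip_width': 1.0021451315152967}
```

View pics/top0.png

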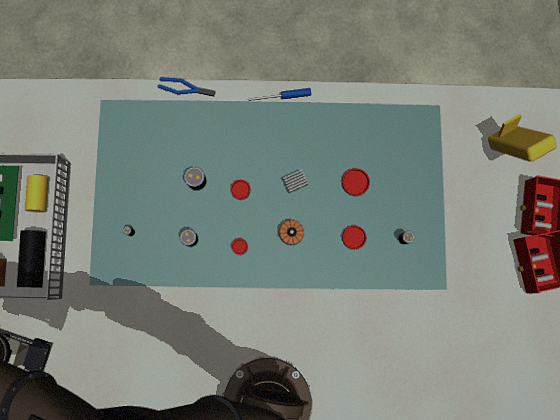

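View pics/scene0.png

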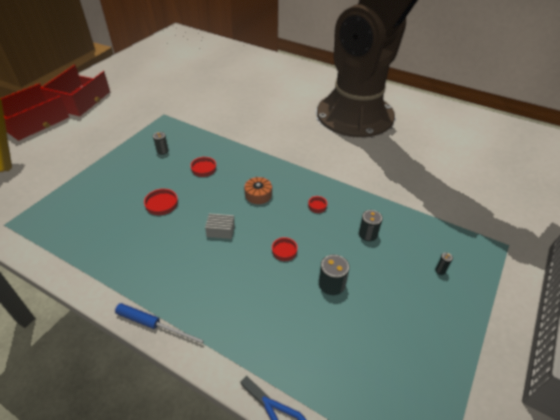

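The top view shows the caps at xl (195,177), l (188,237), s (128,230) and m (405,238). The cups are at s (239,246), m (240,189), l (353,237) and xl (355,182), with the toroid at (291,232) and the heat sink at (294,181). The scene view shows the same layout.

```bash
cat > h.py <<'E'
from workcell import *
import cv2,numpy as np
def rays(c,uv):
    K=np.array([[c["fx"],0,c["cx"]],[0,c["fy"],c["cy"]],[0,0,1]])
    return cv2.undistortPoints(np.float64(uv).reshape(-1,1,2),K,np.array([c["k1"],0,0,0.])).reshape(-1,2)
def onplane(c,uv,z):
    n=rays(c,uv); d=np.c_[n,np.ones(len(n))]@c["R"]; o=-c["R"].T@c["t"]
    return o+d*((z-o[2])/d[:,2])[:,None]
def cloud(c,dep):
    v,u=np.mgrid[:420,:560]; uv=np.c_[u.ravel(),v.ravel()]
    n=rays(c,uv); P=np.c_[n,np.ones(len(n))]*dep.reshape(-1,1)
    return ((P-c["t"])@c["R"]).reshape(420,560,3)
def measure(name,p,dep):
    c=camera_info(name); X=cloud(c,dep)
    roi=(X[...,0]>.33)&(X[...,0]<.8)&(abs(X[...,1])<.5)&(dep>0)
    hsv=cv2.cvtColor(p,cv2.COLOR_RGB2HSV)
    red=roi&((hsv[...,0]<5)|(hsv[...,0]>174))&(hsv[...,1]>170)&(hsv[...,2]>80)
    def blobs(m,a=25):
        n,l,s,ce=cv2.connectedComponentsWithStats(m.astype(np.uint8))
        return [(s[i,4],l==i) for i in range(1,n) if s[i,4]>=a]
    for a,m in blobs(red):
        q=onplane(c,np.argwhere(m)[:,::-1],.016)[:,:2]
        (x,y),r=cv2.minEnclosingCircle(q.astype(np.float32))
        print(name,"red",a,np.round([x,y,2*r],4), np.round((q.max(0)+q.min(0))/2,4))
    tall=roi&(X[...,2]>.02)&(X[...,2]<.09)&~red
    for a,m in blobs(tall):
        z=np.percentile(X[m][:,2],90); t=m&(X[...,2]>z-.008)
        q=onplane(c,np.argwhere(t)[:,::-1],z)[:,:2]
        (x,y),r=cv2.minEnclosingCircle(q.astype(np.float32))
        print(name,"tall",a,"z",round(z,4),np.round([x,y,2*r],4),"mean",np.round(q.mean(0),4),"ext",np.round(np.ptp(q,0),3))
E
python3 - <<'E'
from h import *
for n in("top","scene"):
    f=np.load(n+"0.npz"); measure(n,f["p"],f["d"])
E
```

```text
top red 548 [ 0.6329 -0.2523  0.0815] [ 0.6329 -0.2524]
top red 296 [0.6046 0.0862 0.0578] [0.6049 0.0872]
top red 411 [ 0.4686 -0.2468  0.0692] [ 0.4687 -0.2477]
top red 192 [0.4383 0.0851 0.0459] [0.4393 0.0852]
top tall 367 z 0.07 [0.6279 0.217  0.0587] mean [0.6285 0.2169] ext [0.058 0.052]
top tall 227 z 0.0384 [ 0.6286 -0.0724  0.0712] mean [ 0.6279 -0.073 ] ext [0.062 0.07 ]
top tall 490 z 0.0392 [ 0.4781 -0.0615  0.0704] mean [ 0.4782 -0.0616] ext [0.069 0.069]
top tall 67 z 0.0552 [0.4751 0.4044 0.0235] mean [0.4753 0.4042] ext [0.017 0.021]
top tall 221 z 0.0649 [0.4564 0.2287 0.0442] mean [0.4564 0.2292] ext [0.042 0.042]
top tall 142 z 0.0612 [ 0.4685 -0.392   0.0335] mean [ 0.4685 -0.3922] ext [0.031 0.032]
scene red 256 [ 0.473  -0.2412  0.0627] [ 0.4733 -0.241 ]
scene red 512 [ 0.6353 -0.248   0.0781] [ 0.6356 -0.2456]
scene red 151 [0.4408 0.0885 0.0441] [0.4411 0.0885]
scene red 349 [0.6078 0.0883 0.056 ] [0.6083 0.0886]
scene tall 204 z 0.0569 [ 0.4724 -0.3903  0.0434] mean [ 0.471  -0.3895] ext [0.04 0.04]
scene tall 520 z 0.0371 [ 0.4833 -0.0594  0.0757] mean [ 0.4835 -0.0587] ext [0.074 0.071]
scene tall 476 z 0.0634 [0.4618 0.2324 0.0514] mean [0.4616 0.2312] ext [0.049 0.044]
scene tall 485 z 0.0359 [ 0.6312 -0.07    0.0793] mean [ 0.6314 -0.0701] ext [0.068 0.077]
scene tall 193 z 0.0534 [0.4785 0.4049 0.0292] mean [0.4781 0.4051] ext [0.028 0.022]
scene tall 880 z 0.0683 [0.6329 0.2179 0.0613] mean [0.6331 0.2187] ext [0.06  0.058]
```

Emit:
arm_command([
  [[0,0,0],[0,0,-8.1],1],
  [[0,0,0],[0,0,-8.1],1],
  [[-0.05,-0.0325,0],[0,0,0],1],
  [[-0.05,-0.0325,0.01],[0,0,0],1],
  [[-0.05,-0.0325,0.02],[0,0,0],1],
  [[-0.05,-0.0325,0.02],[0,0,0],1],
  [[-0.05,-0.0325,0.02],[0,0,0],1],
  [[-0.05,-0.0325,0.02],[0,0,0],1],
  [[0,0,0],[0,0,0],1],
  [[0,0,0],[0,0,0],1],
], grip_force=30)

```text
time_s: 1.35
tool_pos: [0.4723, 0.4065, 0.1589]
ee_rot: [-0.001, -0.0, 1.0, -0.0]
ft_force: [-0.2, 0.2, -0.6]
grip_width: 1.003
finger_force: 0.0
```

Emit:
arm_command([
  [[-0.0045,-0.002,0.03],[0,0,0],1],
  [[0,0,0.035],[0,0,0],1],
  [[0,0,0.035],[0,0,0],1],
  [[0,0,0.019],[0,0,0],1],
  [[0,0,0],[0,0,0],1],
  [[0,0,0],[0,0,0],0.2],
  [[0,0,0],[0,0,0],0.2],
  [[0,0,0],[0,0,0],0.2],
  [[0,0,0],[0,0,0],0.2],
  [[0,0,0],[0,0,0],0.2],
])

```text
time_s: 2.6
tool_pos: [0.4773, 0.4044, 0.0404]
ee_rot: [0.0, -0.0, 1.0, 0.0]
ft_force: [-0.2, 0.4, -0.0]
grip_width: 0.503
finger_force: 0.0
```

Emit:
arm_command([
  [[0,0,0],[0,0,0],0],
  [[0,0,0],[0,0,0],0],
  [[0,0,0],[0,0,0],0],
  [[0,0,0],[0,0,0],0],
  [[0,0,0],[0,0,0],0],
  [[0,0,0],[0,0,0],0],
  [[0,0,-0.01],[0,0,0],0],
  [[0,0,-0.03],[0,0,0],0],
  [[0,0,-0.03],[0,0,0],0],
  [[0,0,-0.03],[0,0,0],0],
])

```text
time_s: 3.85
tool_pos: [0.4773, 0.4045, 0.142]
ee_rot: [0.0, -0.0, 1.0, 0.0]
ft_force: [-0.0, 0.2, -0.1]
grip_width: 0.257
finger_force: 30.0
```

Emit:
arm_command([
  [[0.003,-0.02,0],[0,0,0],0],
  [[0.005,-0.04,0],[0,0,0],0],
  [[0.005,-0.045,0],[0,0,0],0],
  [[0.006,-0.05,0],[0,0,0],0],
  [[0.006,-0.05,0],[0,0,0],0],
  [[0.005,-0.05,0],[0,0,0],0],
  [[0.005,-0.04,0],[0,0,0],0],
  [[0.0023,-0.0225,0],[0,0,0],0],
  [[0,0,0],[0,0,0],0],
  [[0,0,0],[0,0,0],0],
])

```text
time_s: 5.1
tool_pos: [0.4406, 0.0878, 0.1407]
ee_rot: [0.001, -0.001, 1.0, 0.0]
ft_force: [-0.2, 0.6, -0.1]
grip_width: 0.257
finger_force: 30.0
```

```bash
python3 - <<'E'
from h import *
for n in("scene",):
    p,d=capture(n); measure(n,p,d); cv2.imwrite(f"pics/{n}1.png",cv2.resize(cv2.cvtColor(p,cv2.COLOR_RGB2BGR)[130:330,180:480],(800,533)))
print(state()["tool_pos"])
E
```

```text
scene red 252 [ 0.473  -0.2412  0.0627] [ 0.4733 -0.2409]
scene red 497 [ 0.6355 -0.249   0.0781] [ 0.6356 -0.2456]
scene red 193 [0.4425 0.087  0.0501] [0.4416 0.088 ]
scene red 375 [0.6082 0.0882 0.0576] [0.6076 0.0886]
scene tall 205 z 0.0571 [ 0.4727 -0.3893  0.0447] mean [ 0.4709 -0.3891] ext [0.039 0.04 ]
scene tall 515 z 0.0373 [ 0.4839 -0.059   0.0764] mean [ 0.4837 -0.0585] ext [0.074 0.069]
scene tall 474 z 0.0635 [0.4618 0.2324 0.0513] mean [0.4617 0.2314] ext [0.049 0.045]
scene tall 487 z 0.0359 [ 0.6312 -0.07    0.0793] mean [ 0.6312 -0.0702] ext [0.066 0.077]
scene tall 876 z 0.0683 [0.6326 0.2185 0.0614] mean [0.6331 0.2188] ext [0.06  0.058]
[0.44055028 0.08807171 0.14058635]
```

View pics/scene1.png

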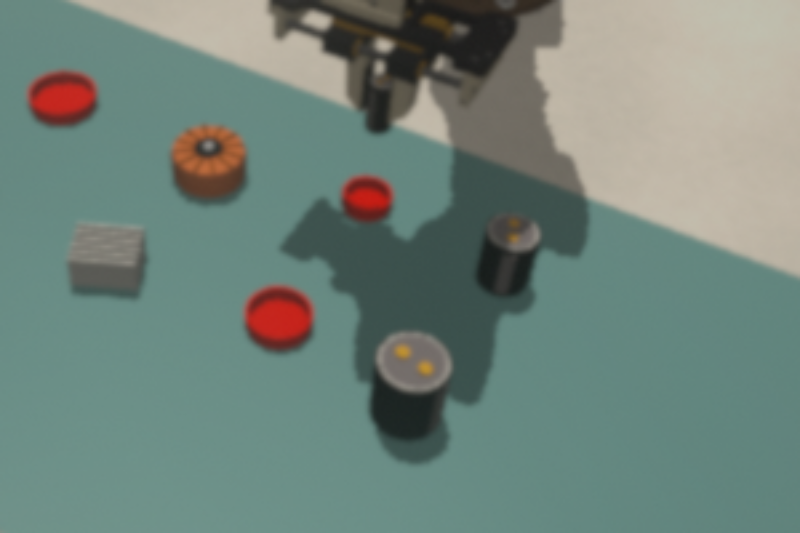

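The cap hangs upright between the fingers (crop 378,110), above the small cup (368,198). Lowering it now.

Emit:
arm_command([
  [[0,0,0.02],[0,0,0],0],
  [[0,0,0.03],[0,0,0],0],
  [[0,0,0.025],[0,0,0],0],
  [[0,0,0.012],[0,0,0],0],
  [[0,0,0.005],[0,0,0],0],
  [[0,0,0.003],[0,0,0],0],
  [[0,0,0],[0,0,0],0],
  [[0,0,0],[0,0,0],0],
])

```text
time_s: 6.15
tool_pos: [0.4405, 0.087, 0.0457]
ee_rot: [0.0, -0.0, 1.0, 0.0]
ft_force: [0.5, -0.4, -0.7]
grip_width: 0.254
finger_force: 30.0
```

Emit:
arm_command([
  [[0,0,0.0012],[0,0,0],0],
  [[0,0,0],[0,0,0],0],
  [[0,0,0],[0,0,0],0.6],
  [[0,0,0],[0,0,0],0.6],
  [[0,0,0],[0,0,0],0.6],
  [[0,0,-0.01],[0,0,0],0.6],
  [[0,0,-0.03],[0,0,0],0.6],
  [[0,0,-0.04],[0,0,0],1],
  [[0,0,-0.03],[0,0,0],1],
  [[0,0,0],[0,0,0],1],
])

```text
time_s: 7.4
tool_pos: [0.4416, 0.0873, 0.1566]
ee_rot: [0.002, -0.0, 1.0, 0.001]
ft_force: [0.7, 0.2, -1.1]
grip_width: 0.877
finger_force: 0.0
```

Emit:
arm_command([
  [[-0.004,0.03,0],[0,0,0],1],
  [[-0.006,0.05,0],[0,0,0],1],
  [[-0.005,0.045,0],[0,0,0],1],
  [[-0.003,0.018,0.01],[0,0,0],1],
  [[0,0,0.02],[0,0,0],1],
  [[0,0,0.01],[0,0,0],1],
  [[0,0,0],[0,0,0],1],
])

```text
time_s: 8.28
tool_pos: [0.4575, 0.2287, 0.1131]
ee_rot: [-0.001, 0.0, 1.0, -0.001]
ft_force: [-0.5, -0.2, 0.5]
grip_width: 0.995
finger_force: 0.0
```

```bash
python3 - <<'E'
from h import *
p,d=capture("scene"); measure("scene",p,d); cv2.imwrite("pics/scene2.png",cv2.resize(cv2.cvtColor(p,cv2.COLOR_RGB2BGR)[130:330,180:480],(800,533)))
print(state()["tool_pos"])
E
```

```text
scene red 253 [ 0.473  -0.2412  0.0627] [ 0.4733 -0.2409]
scene red 496 [ 0.6357 -0.2468  0.0775] [ 0.6356 -0.2456]
scene red 70 [0.4415 0.089  0.045 ] [0.4415 0.0878]
scene red 349 [0.6076 0.0881 0.0566] [0.6083 0.0886]
scene tall 207 z 0.0575 [ 0.473  -0.3889  0.0447] mean [ 0.4712 -0.3893] ext [0.04  0.038]
scene tall 522 z 0.0372 [ 0.4839 -0.059   0.0768] mean [ 0.4833 -0.0585] ext [0.073 0.071]
scene tall 151 z 0.0571 [0.4421 0.0895 0.03  ] mean [0.4421 0.0901] ext [0.029 0.025]
scene tall 477 z 0.0637 [0.4626 0.2319 0.0522] mean [0.4619 0.2316] ext [0.051 0.045]
scene tall 485 z 0.0356 [ 0.6298 -0.071   0.077 ] mean [ 0.6313 -0.0705] ext [0.068 0.075]
scene tall 886 z 0.0684 [0.6328 0.2187 0.0617] mean [0.6332 0.2187] ext [0.06  0.059]
[0.45793269 0.22906677 0.1137912 ]
```

View pics/scene2.png

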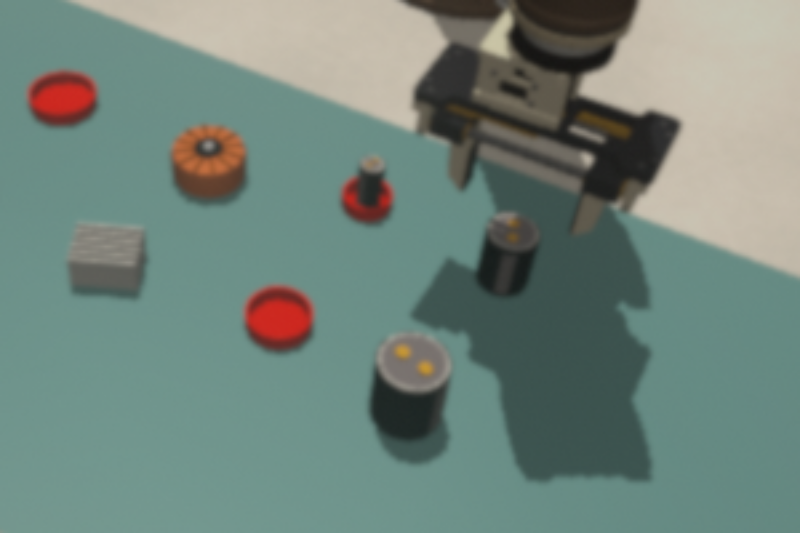

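cap_s stands in its cup (crop 370,185) and the open fingers straddle cap_l (508,250). Next I grasp cap_l.

Emit:
arm_command([
  [[-0.001,0.0015,0.025],[0,0,0],1],
  [[0,0,0.03],[0,0,0],1],
  [[0,0,0.01],[0,0,0],1],
  [[0,0,0],[0,0,0],0],
  [[0,0,0],[0,0,0],0],
  [[0,0,0],[0,0,0],0],
  [[0,0,0],[0,0,0],0],
  [[0,0,0],[0,0,0],0],
  [[0,0,0],[0,0,0],0],
  [[0,0,0],[0,0,0],0],
], grip_force=40)

```text
time_s: 9.57
tool_pos: [0.4592, 0.2313, 0.0493]
ee_rot: [0.0, -0.0, 1.0, -0.0]
ft_force: [-0.4, -1.9, 6.7]
grip_width: 0.492
finger_force: 40.0
```

Emit:
arm_command([
  [[0,0,-0.01],[0,0,0],0],
  [[0,0,-0.03],[0,0,0],0],
  [[0,0,-0.03],[0,0,0],0],
  [[0,0,-0.02],[0,0,0],0],
  [[0,-0.02,-0.01],[0,0,0],0],
  [[-0.002,-0.04,0],[0,0,0],0],
  [[-0.002,-0.05,0],[0,0,0],0],
  [[-0.002,-0.05,0],[0,0,0],0],
  [[-0.002,-0.05,0],[0,0,0],0],
  [[-0.002,-0.05,0],[0,0,0],0],
])

```text
time_s: 10.82
tool_pos: [0.4681, -0.0314, 0.1488]
ee_rot: [-0.0, 0.0, 1.0, -0.0]
ft_force: [0.7, -0.6, -2.2]
grip_width: 0.491
finger_force: 40.0
```

Emit:
arm_command([
  [[-0.002,-0.05,0],[0,0,0],0],
  [[0,-0.05,0],[0,0,0],0],
  [[0,-0.05,0],[0,0,0],0],
  [[0,-0.045,0],[0,0,0],0],
  [[0,-0.02,0],[0,0,0],0],
  [[0,0,0],[0,0,0],0],
  [[0,0,0],[0,0,0],0],
])

```text
time_s: 11.7
tool_pos: [0.4708, -0.2427, 0.1487]
ee_rot: [-0.0, -0.001, 1.0, 0.0]
ft_force: [-0.1, -0.0, -2.3]
grip_width: 0.497
finger_force: 40.0
```

Emit:
arm_command([
  [[0,-0.0015,0.02],[0,0,0],0],
  [[0,0,0.03],[0,0,0],0],
  [[0,0,0.025],[0,0,0],0],
  [[0,0,0.012],[0,0,0],0],
  [[0,0,0.004],[0,0,0],0],
  [[0,0,0.002],[0,0,0],0],
  [[0,0,0],[0,0,0],0],
  [[0,0,0],[0,0,0],0],
])

```text
time_s: 12.7
tool_pos: [0.4718, -0.2452, 0.0566]
ee_rot: [0.001, -0.0, 1.0, -0.0]
ft_force: [1.0, -0.3, -2.1]
grip_width: 0.494
finger_force: 40.0
```

Emit:
arm_command([
  [[0,0,0.0015],[0,0,0],0],
  [[0,0,0.0015],[0,0,0],0],
  [[0,0,0],[0,0,0],0],
  [[0,0,0],[0,0,0],0],
])

```text
time_s: 13.2
tool_pos: [0.4716, -0.2451, 0.0533]
ee_rot: [0.0, -0.0, 1.0, -0.0]
ft_force: [-1.4, 0.8, 6.5]
grip_width: 0.497
finger_force: 40.0
```

Emit:
arm_command([
  [[0,0,0],[0,0,0],0.8],
  [[0,0,0],[0,0,0],0.8],
  [[0,0,0],[0,0,0],0.8],
  [[0,0,-0.01],[0,0,0],0.8],
  [[0,0,-0.03],[0,0,0],1],
  [[0,0,-0.03],[0,0,0],1],
  [[0,-0.04,-0.03],[0,0,0],1],
  [[0,-0.05,0],[0,0,0],1],
  [[0.0015,-0.04,0],[0,0,0],1],
  [[0,-0.0165,0],[0,0,0],1],
])

```text
time_s: 14.45
tool_pos: [0.4692, -0.3943, 0.1537]
ee_rot: [0.0, 0.001, 1.0, -0.001]
ft_force: [0.7, 1.3, -0.2]
grip_width: 1.002
finger_force: 0.0
```

Emit:
arm_command([
  [[0,0,0.03],[0,0,0],1],
  [[0,0,0.02],[0,0,0],1],
  [[0,0,0],[0,0,0],1],
])

```text
time_s: 14.82
tool_pos: [0.4696, -0.3898, 0.1018]
ee_rot: [-0.001, -0.001, 1.0, 0.001]
ft_force: [0.5, -0.0, 0.4]
grip_width: 0.999
finger_force: 0.0
```

```bash
python3 - <<'E'
from h import *
p,d=capture("scene"); measure("scene",p,d); cv2.imwrite("pics/scene3.png",cv2.resize(cv2.cvtColor(p,cv2.COLOR_RGB2BGR)[60:260,80:380],(800,533)))
print(state()["tool_pos"])
E
```

```text
scene red 44 [ 0.4855 -0.2394  0.0528] [ 0.4927 -0.2393]
scene red 539 [ 0.6344 -0.2473  0.0818] [ 0.6349 -0.2457]
scene red 78 [0.4422 0.09   0.0457] [0.4426 0.0883]
scene red 365 [0.6083 0.0877 0.057 ] [0.6082 0.0886]
scene tall 27 z 0.0884 [ 0.4718 -0.4357  0.026 ] mean [ 0.4737 -0.4337] ext [0.025 0.017]
scene tall 208 z 0.0569 [ 0.4724 -0.3896  0.0447] mean [ 0.4714 -0.3895] ext [0.04  0.038]
scene tall 383 z 0.067 [ 0.4736 -0.2396  0.0522] mean [ 0.474 -0.24 ] ext [0.05  0.049]
scene tall 523 z 0.0372 [ 0.4831 -0.0596  0.0748] mean [ 0.4835 -0.0587] ext [0.074 0.071]
scene tall 151 z 0.057 [0.4424 0.0881 0.0301] mean [0.4419 0.09  ] ext [0.029 0.025]
scene tall 487 z 0.0358 [ 0.6312 -0.07    0.0793] mean [ 0.631  -0.0702] ext [0.068 0.077]
scene tall 882 z 0.0685 [0.6328 0.2186 0.0614] mean [0.6333 0.2188] ext [0.061 0.057]
[ 0.47020765 -0.39055567  0.1030221 ]
```

View pics/scene3.png

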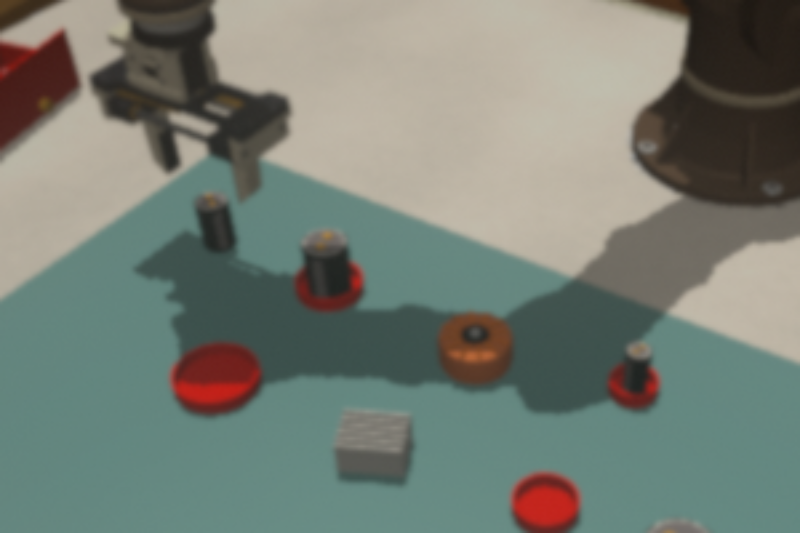

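cap_l stands in its cup (crop 328,265) and the gripper straddles cap_m (215,222). Next I grasp cap_m.

Emit:
arm_command([
  [[0,-0.001,0.025],[0,0,0],1],
  [[0,0,0.025],[0,0,0],1],
  [[0,0,0.01],[0,0,0],1],
  [[0,0,0],[0,0,0],0],
  [[0,0,0],[0,0,0],0],
  [[0,0,0],[0,0,0],0],
  [[0,0,0],[0,0,0],0],
  [[0,0,0],[0,0,0],0],
  [[0,0,0],[0,0,0],0],
  [[0,0,0],[0,0,0],0],
])

```text
time_s: 16.12
tool_pos: [0.4702, -0.3927, 0.0431]
ee_rot: [0.0, -0.0, 1.0, -0.0]
ft_force: [0.7, 0.4, 1.7]
grip_width: 0.378
finger_force: 40.0
```

Emit:
arm_command([
  [[0,0,0],[0,0,0],0],
  [[0,0,0],[0,0,0],0],
])

```text
time_s: 16.38
tool_pos: [0.4702, -0.3927, 0.0431]
ee_rot: [0.0, -0.0, 1.0, -0.0]
ft_force: [0.1, -0.7, 1.6]
grip_width: 0.375
finger_force: 40.0
```

Emit:
arm_command([
  [[0,0,-0.01],[0,0,0],0],
  [[0,0,-0.03],[0,0,0],0],
  [[0,0,-0.03],[0,0,0],0],
  [[0,0,-0.03],[0,0,0],0],
  [[-0.006,0.02,0],[0,0,0],0],
  [[-0.011,0.04,0],[0,0,0],0],
  [[-0.014,0.05,0],[0,0,0],0],
  [[-0.014,0.05,0],[0,0,0],0],
  [[-0.014,0.05,0],[0,0,0],0],
  [[-0.014,0.05,0],[0,0,0],0],
])

```text
time_s: 17.62
tool_pos: [0.5425, -0.1294, 0.1424]
ee_rot: [-0.001, -0.001, 1.0, 0.0]
ft_force: [1.2, 0.4, -1.6]
grip_width: 0.374
finger_force: 40.0
```

Emit:
arm_command([
  [[-0.014,0.05,0],[0,0,0],0],
  [[-0.014,0.05,0],[0,0,0],0],
  [[-0.014,0.05,0],[0,0,0],0],
  [[-0.014,0.045,0],[0,0,0],0],
  [[-0.0075,0.025,0],[0,0,0],0],
  [[0,0,0],[0,0,0],0],
  [[0,0,0],[0,0,0],0],
])

```text
time_s: 18.5
tool_pos: [0.6053, 0.0872, 0.1424]
ee_rot: [-0.001, -0.0, 1.0, -0.0]
ft_force: [0.8, -0.7, -0.3]
grip_width: 0.374
finger_force: 40.0
```

Emit:
arm_command([
  [[-0.0005,0,0.02],[0,0,0],0],
  [[0,0,0.03],[0,0,0],0],
  [[0,0,0.025],[0,0,0],0],
  [[0,0,0.012],[0,0,0],0],
  [[0,0,0.005],[0,0,0],0],
  [[0,0,0.0015],[0,0,0],0],
  [[0,0,0.001],[0,0,0],0],
  [[0,0,0],[0,0,0],0],
  [[0,0,0],[0,0,0],0],
])

```text
time_s: 19.62
tool_pos: [0.6069, 0.0877, 0.0489]
ee_rot: [0.0, -0.0, 1.0, 0.0]
ft_force: [1.1, 1.5, -0.8]
grip_width: 0.373
finger_force: 40.0
```

Emit:
arm_command([
  [[0,0,0.001],[0,0,0],0],
  [[0,0,0.001],[0,0,0],0],
  [[0,0,0],[0,0,0],0],
  [[0,0,0],[0,0,0],0],
])

```text
time_s: 20.12
tool_pos: [0.6068, 0.0876, 0.0471]
ee_rot: [0.0, -0.0, 1.0, 0.0]
ft_force: [-1.8, -0.6, 6.1]
grip_width: 0.376
finger_force: 40.0
```

Emit:
arm_command([
  [[0,0,0],[0,0,0],0.7],
  [[0,0,0],[0,0,0],0.7],
  [[0,0,0],[0,0,0],0.7],
  [[0,0,-0.01],[0,0,0],0.7],
  [[0,0,-0.03],[0,0,0],1],
  [[0,0,-0.04],[0,0,0],1],
  [[-0.006,0.03,-0.03],[0,0,0],1],
  [[-0.008,0.05,0],[0,0,0],1],
  [[-0.007,0.035,0],[0,0,0],1],
  [[-0.0027,0.015,0],[0,0,0],1],
])

```text
time_s: 21.38
tool_pos: [0.6301, 0.2203, 0.157]
ee_rot: [0.0, -0.002, 1.0, 0.001]
ft_force: [-1.3, -0.7, -0.6]
grip_width: 0.999
finger_force: 0.0
```

Emit:
arm_command([
  [[0,0,0.02],[0,0,0],1],
  [[0,0,0.02],[0,0,0],1],
  [[0,0,0],[0,0,0],1],
  [[0,0,0],[0,0,0],1],
])

```text
time_s: 21.88
tool_pos: [0.6308, 0.2168, 0.1174]
ee_rot: [0.0, 0.0, 1.0, -0.0]
ft_force: [0.6, 0.3, 0.2]
grip_width: 0.998
finger_force: 0.0
```

```bash
python3 - <<'E'
from h import *
p,d=capture("scene"); measure("scene",p,d); cv2.imwrite("pics/scene4.png",cv2.resize(cv2.cvtColor(p,cv2.COLOR_RGB2BGR)[130:330,180:480],(800,533)))
print(state()["tool_pos"])
E
```

```text
scene red 494 [ 0.6353 -0.2489  0.0779] [ 0.6355 -0.2456]
scene red 80 [0.6167 0.0802 0.0467] [0.6184 0.08  ]
scene red 35 [0.6039 0.1041 0.0431] [0.6039 0.1073]
scene tall 383 z 0.0666 [ 0.4753 -0.2397  0.0551] mean [ 0.4738 -0.2398] ext [0.05  0.052]
scene tall 515 z 0.0373 [ 0.4841 -0.0589  0.0768] mean [ 0.4837 -0.0584] ext [0.074 0.069]
scene tall 487 z 0.0359 [ 0.6312 -0.07    0.0793] mean [ 0.6315 -0.0699] ext [0.068 0.077]
scene tall 334 z 0.0618 [0.6061 0.0906 0.0397] mean [0.6064 0.0903] ext [0.038 0.036]
scene tall 884 z 0.0683 [0.6328 0.2179 0.061 ] mean [0.633  0.2186] ext [0.06  0.057]
[0.63097387 0.21706228 0.11766288]
```

View pics/scene4.png

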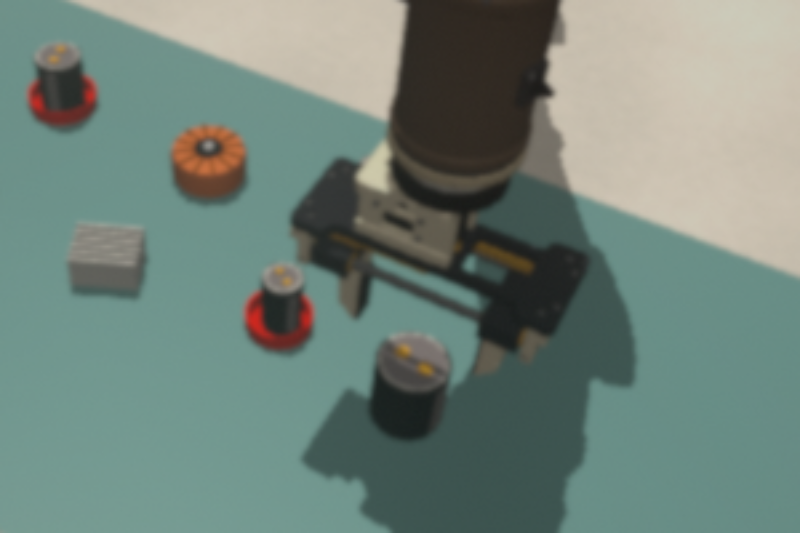

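cap_m stands in its cup (crop 281,300) and the fingers are centred on cap_xl (412,385). Next I grasp cap_xl.

Emit:
arm_command([
  [[0,0.0005,0.025],[0,0,0],1],
  [[0,0,0.025],[0,0,0],1],
  [[0,0,0.0165],[0,0,0],1],
  [[0,0,0],[0,0,0],0],
  [[0,0,0],[0,0,0],0],
  [[0,0,0],[0,0,0],0],
  [[0,0,0],[0,0,0],0],
  [[0,0,0],[0,0,0],0],
  [[0,0,0],[0,0,0],0],
  [[0,0,0],[0,0,0],0],
], grip_force=50)

```text
time_s: 23.18
tool_pos: [0.6308, 0.2179, 0.0508]
ee_rot: [0.001, -0.0, 1.0, 0.0]
ft_force: [-1.0, -0.8, 6.6]
grip_width: 0.623
finger_force: 50.0
```

Emit:
arm_command([
  [[0,0,-0.01],[0,0,0],0],
  [[0,0,-0.03],[0,0,0],0],
  [[0,0,-0.03],[0,0,0],0],
  [[0,0,-0.03],[0,0,0],0],
  [[0,-0.02,0],[0,0,0],0],
  [[-0.0005,-0.04,0],[0,0,0],0],
  [[-0.0005,-0.05,0],[0,0,0],0],
  [[-0.0005,-0.05,0],[0,0,0],0],
  [[-0.0005,-0.05,0],[0,0,0],0],
  [[-0.0005,-0.05,0],[0,0,0],0],
])

```text
time_s: 24.42
tool_pos: [0.6315, -0.045, 0.1486]
ee_rot: [-0.001, 0.0, 1.0, -0.0]
ft_force: [1.3, 0.3, -3.1]
grip_width: 0.623
finger_force: 50.0
```

Emit:
arm_command([
  [[-0.0005,-0.05,0],[0,0,0],0],
  [[0,-0.05,0],[0,0,0],0],
  [[0,-0.05,0],[0,0,0],0],
  [[0,-0.037,0],[0,0,0],0],
  [[0,-0.02,0],[0,0,0],0],
  [[0,0,0],[0,0,0],0],
  [[0,0,0],[0,0,0],0],
])

```text
time_s: 25.3
tool_pos: [0.6339, -0.2466, 0.1495]
ee_rot: [-0.0, -0.001, 1.0, 0.001]
ft_force: [0.0, 0.2, -3.5]
grip_width: 0.624
finger_force: 50.0
```

Floor contact should come at z≈0.0548. I'll stop a little above it.

Emit:
arm_command([
  [[0,-0.0005,0.02],[0,0,0],0],
  [[0,0,0.03],[0,0,0],0],
  [[0,0,0.025],[0,0,0],0],
  [[0,0,0.01],[0,0,0],0],
  [[0,0,0.005],[0,0,0],0],
  [[0,0,0.002],[0,0,0],0],
  [[0,0,0],[0,0,0],0],
  [[0,0,0],[0,0,0],0],
])

```text
time_s: 26.3
tool_pos: [0.634, -0.2496, 0.0587]
ee_rot: [0.0, -0.0, 1.0, -0.0]
ft_force: [-0.1, 0.2, -3.0]
grip_width: 0.623
finger_force: 50.0
```

Emit:
arm_command([
  [[0,0,0.002],[0,0,0],0],
  [[0,0,0.001],[0,0,0],0],
  [[0,0,0.001],[0,0,0],0],
  [[0,0,0],[0,0,0],0],
  [[0,0,0],[0,0,0],0],
])

```text
time_s: 26.92
tool_pos: [0.6336, -0.2495, 0.0549]
ee_rot: [0.0, -0.0, 1.0, 0.0]
ft_force: [-3.9, 1.3, 6.3]
grip_width: 0.624
finger_force: 50.0
```

Emit:
arm_command([
  [[0,0,0],[0,0,0],0.95],
  [[0,0,0],[0,0,0],0.95],
  [[0,0,0],[0,0,0],0.95],
  [[0,0,-0.01],[0,0,0],0.95],
  [[0,0,-0.03],[0,0,0],1],
  [[0,0,-0.04],[0,0,0],1],
  [[0,0,-0.05],[0,0,0],1],
  [[0,0,-0.05],[0,0,0],1],
  [[0,0,0],[0,0,0],1],
  [[0,0,0],[0,0,0],1],
])

```text
time_s: 28.18
tool_pos: [0.6335, -0.2493, 0.2343]
ee_rot: [0.0, -0.0, 1.0, 0.0]
ft_force: [0.2, 0.5, -0.7]
grip_width: 0.998
finger_force: 0.0
```

```bash
python3 - <<'E'
from h import *
for n in ("scene","top"):
    p,d=capture(n); measure(n,p,d)
    if n=="scene": cv2.imwrite("pics/scene5.png",cv2.cvtColor(p,cv2.COLOR_RGB2BGR))
print(state()["tool_pos"],state()["ft_force"])
E
```

```text
scene red 28 [ 0.4935 -0.2566  0.0326] [ 0.4928 -0.2566]
scene red 28 [ 0.6128 -0.2251  0.0365] [ 0.6128 -0.2251]
scene red 81 [ 0.6529 -0.2499  0.0683] [ 0.661  -0.2499]
scene red 71 [0.4458 0.0884 0.0433] [0.4477 0.0882]
scene red 98 [0.6147 0.0798 0.0533] [0.6158 0.0811]
scene red 32 [0.601  0.1062 0.0385] [0.601  0.1073]
scene tall 386 z 0.0668 [ 0.4731 -0.2383  0.0548] mean [ 0.474  -0.2397] ext [0.05  0.052]
scene tall 666 z 0.0718 [ 0.6362 -0.2447  0.0643] mean [ 0.6367 -0.2447] ext [0.059 0.062]
scene tall 523 z 0.0372 [ 0.4835 -0.0594  0.0756] mean [ 0.4834 -0.0585] ext [0.074 0.071]
scene tall 154 z 0.057 [0.4418 0.0891 0.0294] mean [0.4417 0.09  ] ext [0.028 0.025]
scene tall 484 z 0.0358 [ 0.6299 -0.0709  0.077 ] mean [ 0.6312 -0.0701] ext [0.067 0.075]
scene tall 334 z 0.0618 [0.6067 0.0909 0.0411] mean [0.6063 0.0904] ext [0.038 0.036]
top red 70 [ 0.6235 -0.2329  0.0637] [ 0.6234 -0.2314]
top red 141 [0.6046 0.0862 0.0578] [0.6049 0.0871]
top red 119 [0.4375 0.0852 0.0447] [0.4379 0.0852]
top tall 229 z 0.0379 [ 0.6285 -0.0724  0.0716] mean [ 0.6293 -0.0718] ext [0.063 0.07 ]
top tall 214 z 0.0745 [ 0.6285 -0.2419  0.0478] mean [ 0.6278 -0.2383] ext [0.044 0.037]
top tall 139 z 0.0641 [0.6023 0.0889 0.0345] mean [0.6027 0.0891] ext [0.032 0.031]
top tall 492 z 0.0394 [ 0.4777 -0.0616  0.0707] mean [ 0.4784 -0.0623] ext [0.066 0.069]
top tall 60 z 0.0585 [0.4373 0.0884 0.0234] mean [0.4374 0.0884] ext [0.022 0.02 ]
[ 0.63299688 -0.2490703   0.23278857] [-0.4036355   0.75167772 -0.45480964]
```

View pics/scene5.png

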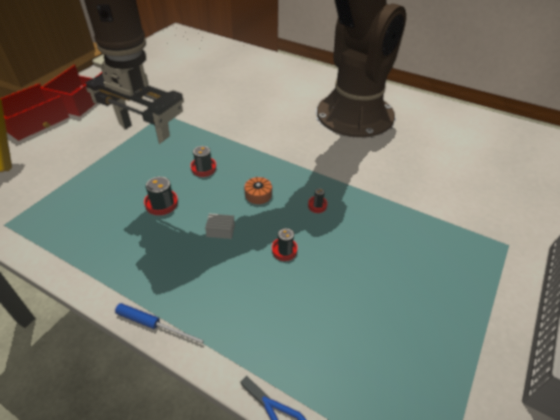

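All four caps stand upright in their cups: xl (160,195), l (203,160), m (286,243) and s (319,198). The toroid and heat sink haven't moved, and the gripper is clear. Handing in.

```bash
python3 -c "
from workcell import *
print(close_job())"
```

```text
the job is handed in; nothing more can be done
None
```

I handed the job in at about 28 s of the 115 s: all four capacitors stand upright in the cups of their size and the toroid and heat sink did not move, as the final camera check showed, though the hand-in returned no verdict.

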